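# Clear the drop mat, then offer the steel ball up to the release magnet

## Task

Get the free-fall rig ready for a drop: first clear the drop mat by setting the brass hooked mass that stands on it down in the free bay of the pulled-out top drawer, and let go of it. Then pick up the white ball tray and, keeping the loose steel ball in its pocket, bring it up so that the ball is centred under the round pole of the electromagnet with a gap of about a centimetre; touch neither magnet nor clamp, and leave the other things on the bench where they are. Finish while still holding the tray there, level and still, so that the current can be switched on.

Things in the scene. Friction and masses are not known exactly. Their poses are not given: they have to be found in the camera images.
- mass: Brass hooked mass standing upright on the drop mat of the blue stand, about 0.2 kg: cylinder 30 mm in diameter and 34 mm high, with a neck and a thin wire hook above it to 57 mm. Origin at the centre of its underside, z up.
- stand: Free-fall stand, fixed: blue base 190 mm (x) by 320 mm (y), top at 35 mm; on it a black rubber drop mat 140 by 235 mm, its top 37 mm above the bench. A steel rod 12 mm thick rises to 500 mm at local x 0, y +135 mm. Origin at the centre of the base's underside, z up. The mass stands near the -y end of the mat, 100 mm or more to the side of the magnet's axis.
- pole (a point): Centre of the round, downward pole face (18 mm across) of the electromagnet, over the mat. Axes as the stand, z up. The magnet's body above it is 34 mm in diameter and ends 73 mm above the face. The face is 200 to 260 mm above the bench, differing from time to time. The current is off: no magnetic pull.
- cab: Bench drawer unit, fixed: 300 mm deep (x), 240 mm wide (y), 160 mm high; its front faces local -x, towards the robot. Origin at the centre of its underside. The top drawer is pulled out to -x.
- cab_drawer0 (a joint): How far the top drawer is pulled out, in m (0 = shut). Its bar handle stands 35 mm out from its front. It slides with about 1 N of friction.
- bay (a point): Point on the top drawer's inner floor (90 mm above the bench), at its front inner wall, midway across the free bay. Axes as the drawer unit: x leads into the drawer. The bay is uncovered from here along +x for the joint's value less 6 mm, then the unit begins (top 70 mm above this floor). Bay 118 mm wide; box of rubber stoppers 36 mm high on its -y side. Drawer sides 48 mm, front 58 mm above the floor.
- tray: White plastic ball tray lying on the bench: plate 160 (x) by 50 (y) by 10 mm, 70 to 120 g, with three shallow round pockets on its centre line, the largest near the +x end. Near the -x end stands an upright grip 34 mm long (x), 10 mm thick (y), its top 53 mm above the underside, centred 50 mm from the origin to -x. Origin at the centre of the underside, z up.
- grip (a point): Middle of the tray's upright grip, 40 mm above the tray's underside and 13 mm below the top of the grip. Pinch it here across the tray's y axis, from above. Axes as the tray.
- pocket (a point): Point 19 mm above the tray's underside over the centre of the largest pocket, 55 mm from the tray's origin to +x: here lies the ball's centre when the ball is in the middle of its pocket. Pocket 27 mm in diameter and 3.5 mm deep, floor 6.5 mm above the tray's underside. Axes as the tray.
- ball: Loose steel ball, 25 mm in diameter, 64 g, lying in the largest pocket of the tray, where it can roll about 4 mm either way; it rolls out over the rim when the tray tips some 35 degrees or is jerked. Use point ball_center for its position.
- ball_center (a point): Centre of the steel ball.
- clamp: Boss, clamp arm and electromagnet, firmly fixed on the stand's rod. Origin on the rod's axis at the height of the pole face; the magnet is 130 mm from it along the stand's -y, with the arm, 18 mm thick or less, 45 mm above the face. Clamp jaws reach 24 mm to either side of the magnet's axis along x (a screw to 40 mm at +x), 36 to 54 mm above the face.
- beaker: Empty glass beaker, 68 mm wide, 90 mm high. Bystander: leave it alone. Origin at the centre of its underside.
- mortar: White porcelain mortar with pestle, 96 mm wide, 90 mm high. Bystander: leave it alone. Origin at the centre of its underside.
- petri: Clear petri dish, 90 mm wide, 16 mm high. Bystander: leave it alone. Origin at the centre of its underside.
- flask: Stoppered conical glass flask, 82 mm wide, 138 mm high. Bystander: leave it alone. Origin at the centre of its underside.
- slotted: Stack of brass slotted masses on a hanger, 44 mm wide, 95 mm high. Bystander: leave it alone. Origin at the centre of its underside.
- timer: Grey digital timer, 60 by 85 by 22 mm. Bystander: leave it alone. Origin at the centre of its underside.

How it is judged:
By the outcome, as a careful person would: the job done as asked, in the order asked, and still so for the second after the job is handed in, while the arm keeps its last pose, push and grip.
It also fails if it takes over 70 s, if anything falls off the work surface, if the arm or the gripper's body presses on something with over 40 N, if the wrist force passes 120 N, or if a joint passes its speed limit or range.

## Robot

A 6-joint arm with a two-finger parallel gripper is mounted at the origin on the work surface. World frame = base frame: x ahead of the robot, y to its left, z up, the work surface at z = 0. Lengths are in mm, angles in rad, forces in N, time in s.
With the tool pointing down it reaches from about 350 to 975 mm from the base axis. Payload 7.1 kg.
Tool frame: the origin (TCP) lies on the front face of the gripper's body, between the roots of the fingers; the fingertips stand 80 mm ahead of it and the grasp point (between the pads) lies 61 mm ahead of it (env.tips_ahead is the distance from the TCP to the fingertips, in mm); z points along the fingers, y is the direction in which the jaws open and shut (so a half turn about z gives the same grasp; the last joint's range is limited). The gripper opens to 88 mm and grips with 3 to 60 N. Pads are 20 mm wide; open, the fingers measure 115 mm over their backs; the gripper's body (75 mm by 178 mm) begins 61 mm behind the grasp point.
Start: joints at [1.153, 0.423, 1.63, -0, 1.089, -0.019], TCP at [242.663, 575.951, 302.675] pointing down, gripper open.
Joint ranges: [-3, 3], [-0.9, 2.11], [0.09, 2.58], [-1.31, 4.45], [0.11, 2.69], [-2.54, 2.54]. Speed limits (rad/s): [2.39, 2.39, 3.01, 3.14, 3.14, 3.14].

## Interface

Orientations are given as a unit quaternion [x, y, z, w].
In Python, from station import env, set_gripper, viewer, workorder gives the robot as it stands. Calls block until the motion is done:
- env.reach(position, orientation): joint-space move of the TCP to a pose.
- env.move_l(position, rot=None, rate=150, f_stop=None): straight line of the TCP; rot=None keeps the orientation; rate is the mean speed in mm/s. With f_stop (N) it stops when the force on the tool has changed by that much, and returns True; else False.
- env.move_joints(angles): joint-space move.
- set_gripper(opening): finger opening in mm; the grip force is fixed at half the most; returns when the fingers have stopped.
- env.hold(seconds).
- env.ik(position, orientation): joint angles nearest the present ones, or None.
- env.read_state(): the state.
- viewer.camera(name): name is "scene" or "top"; returns the picture (400x640x3 uint8, blue, green, red); there is no depth.
- viewer.camera_params(name): a dict with "fx", "fy", "cx", "cy" (pixels), "dist" ([k1, k2, p1, p2, k3] as OpenCV has them; the pictures are not rectified), "pose" (4x4, takes a point from camera to world coordinates). Camera axes: x right, y up, looking along -z (the intrinsics and any distortion apply to the point x, -y, -z); pixel columns grow to the right and rows downward; lengths in mm; the calibration is good to about 2 mm. A picture is of the moment at which its call begins. camera_params takes no time and is no camera call.
A pose or a line that the arm cannot do raises env.IKError and nothing moves.
- workorder.sign_off(): hands the job in, once; it reports no verdict.
The state is a dict: "time_s": time; "qpos": joint angles; "dq": joint speeds; "tau": joint torques, N m; "tool_pos": TCP position; "orientation": TCP orientation; "force": force on the tool from outside, world axes, zero at the start; "wrist_torque": the same for the moment, N m; "width": finger opening in mm.
Only numpy, scipy, OpenCV 4.12 (cv2) and the standard library are available. Lean on these libraries where they do the work, as an engineer would, in place of code of your own. Each camera call takes 0.05 s, during which the arm holds its last target.

## Working session

There is one attempt and no reset: what is moved stays moved. The work goes in short steps, each a Python script; the robot and the scene stay as the last script left them, time stands still between calls to the robot, and variables do not carry over. Pictures are saved under pics/ and viewed, and the job is handed in when it is done.

```bash
ls; mkdir -p pics; python3 - <<'E'
from station import env, set_gripper, viewer, workorder
import cv2,numpy as np
for n in("scene","top"):
    cv2.imwrite(f"pics/{n}0.png",viewer.camera(n)); p=viewer.camera_params(n)
    print(n,p["fx"],p["fy"],p["cx"],p["cy"],p["dist"]);print(np.round(p["pose"],3))
print(env.read_state()["time_s"])
E
```

```text
pics
scene 383.8187181864565 383.8187181864565 319.33904996728256 202.1640623703 [-0.03471184  0.          0.          0.          0.        ]
[[ 5.920000e-01 -6.520000e-01  4.740000e-01  1.084447e+03]
 [ 8.060000e-01  4.820000e-01 -3.440000e-01 -3.279180e+02]
 [-4.000000e-03  5.850000e-01  8.110000e-01  1.001628e+03]
 [ 0.000000e+00  0.000000e+00  0.000000e+00  1.000000e+00]]
top 433.75637499426387 433.75637499426387 319.0708547807656 204.3203218348312 [-0.077594  0.        0.        0.        0.      ]
[[ 5.00000e-03  9.77000e-01 -2.12000e-01  2.43787e+02]
 [-1.00000e+00  4.00000e-03 -4.00000e-03  4.47570e+01]
 [-4.00000e-03  2.12000e-01  9.77000e-01  1.59495e+03]
 [ 0.00000e+00  0.00000e+00  0.00000e+00  1.00000e+00]]
0.1
```

View pics/scene0.png

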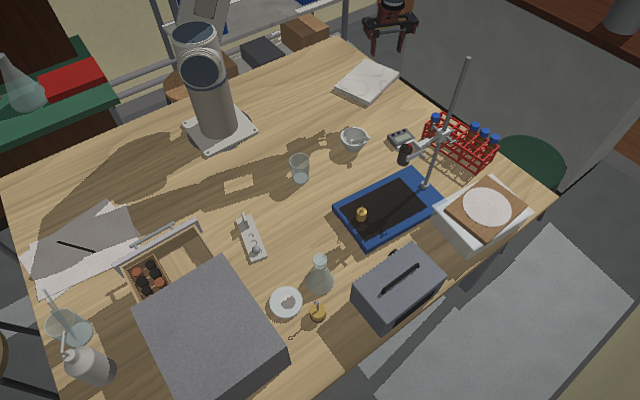

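View pics/top0.png

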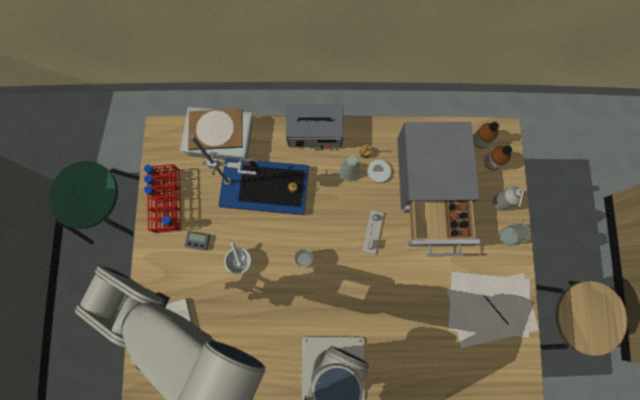

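The scene picture shows the blue stand at about (390,205), the mass at (361,214), the magnet near (404,153), the tray at (250,238), the drawer at (165,265), and the flask and petri between the tray and the stand. I'll zoom in for measurements.

```bash
cat > h.py <<'E'
import cv2,numpy as np
from station import env, set_gripper, viewer, workorder
P={n:viewer.camera_params(n) for n in("scene","top")}
def K(n):
    p=P[n];return np.array([[p["fx"],0,p["cx"]],[0,p["fy"],p["cy"]],[0,0,1]]),np.array(p["dist"],float)
def ray(n,u,v):
    k,d=K(n);q=cv2.undistortPoints(np.array([[[u,v]]],float),k,d)[0,0]
    M=np.array(P[n]["pose"]);return M[:3,3],M[:3,:3]@np.array([q[0],-q[1],-1])
def onz(n,u,v,z):
    o,r=ray(n,u,v);return o+r*(z-o[2])/r[2]
def proj(n,X):
    k,d=K(n);M=np.array(P[n]["pose"]);c=(np.atleast_2d(X)-M[:3,3])@M[:3,:3]
    return cv2.projectPoints(c*[1,-1,-1],np.zeros(3),np.zeros(3),k,d)[0][:,0]
def tri(a,b):
    (o,r),(p,s)=ray("scene",*a),ray("top",*b)
    t=np.linalg.lstsq(np.c_[r,-s],p-o,rcond=None)[0]
    A=o+t[0]*r;B=p+t[1]*s;return (A+B)/2,np.linalg.norm(A-B)
def crop(im,x0,y0,x1,y1,f,name):
    c=cv2.resize(im[y0:y1,x0:x1],None,fx=f,fy=f,interpolation=cv2.INTER_CUBIC)
    for x in range(-(-x0//10)*10,x1,10):
        cv2.line(c,((x-x0)*f,0),((x-x0)*f,6 if x%50 else 14),(0,0,255),1)
        if x%20==0: cv2.putText(c,str(x),((x-x0)*f,22),0,.35,(0,0,255),1)
    for y in range(-(-y0//10)*10,y1,10):
        cv2.line(c,(0,(y-y0)*f),(6,(y-y0)*f),(0,0,255),1)
        if y%20==0: cv2.putText(c,str(y),(8,(y-y0)*f+4),0,.35,(0,0,255),1)
    cv2.imwrite("pics/"+name,c)
E
python3 - <<'E'
from h import *
s=cv2.imread("pics/scene0.png");t=cv2.imread("pics/top0.png")
crop(s,325,50,485,250,3,"s_stand.png")   
crop(s,110,200,310,320,4,"s_tray.png")
crop(t,180,130,320,220,5,"t_stand.png")
crop(t,355,115,485,265,4,"t_cab.png")
E
```

```text
(no output)
```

View pics/s_stand.png

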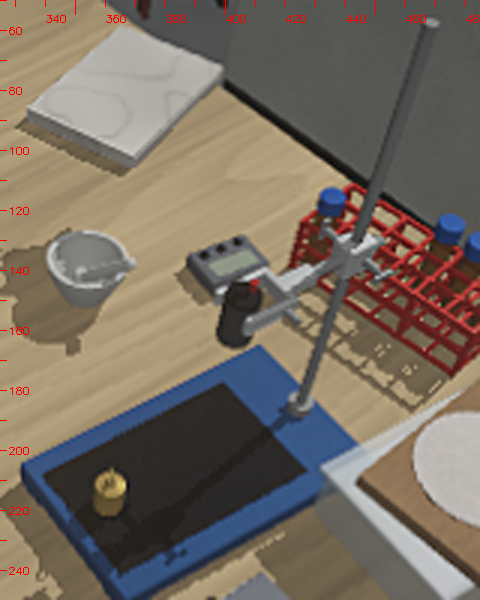

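View pics/s_tray.png

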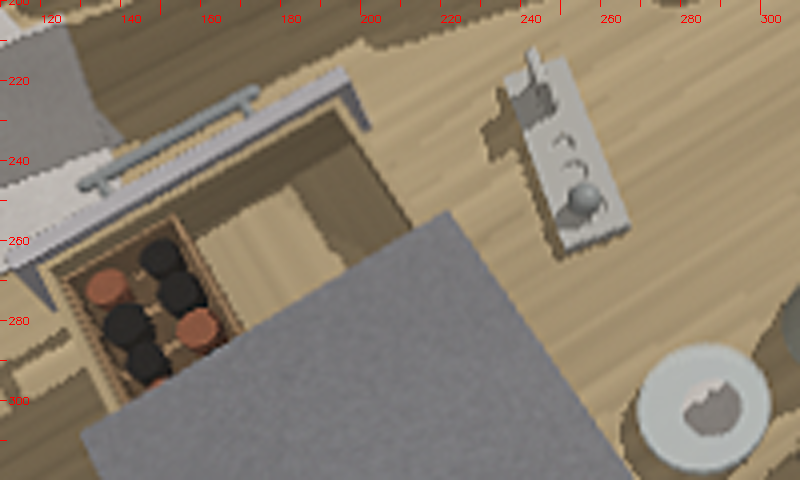

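View pics/t_stand.png

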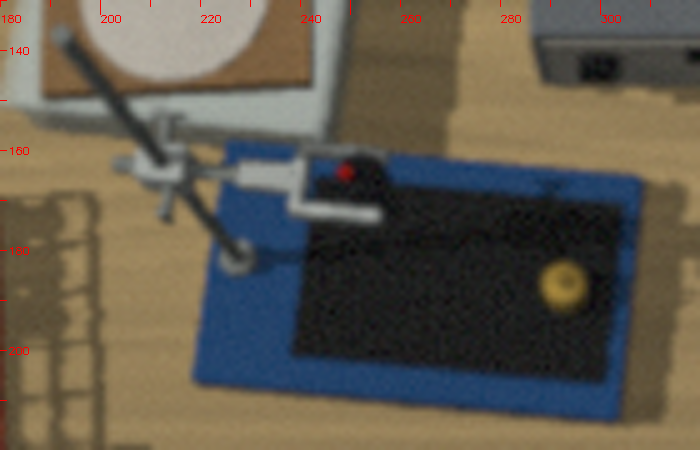

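View pics/t_cab.png

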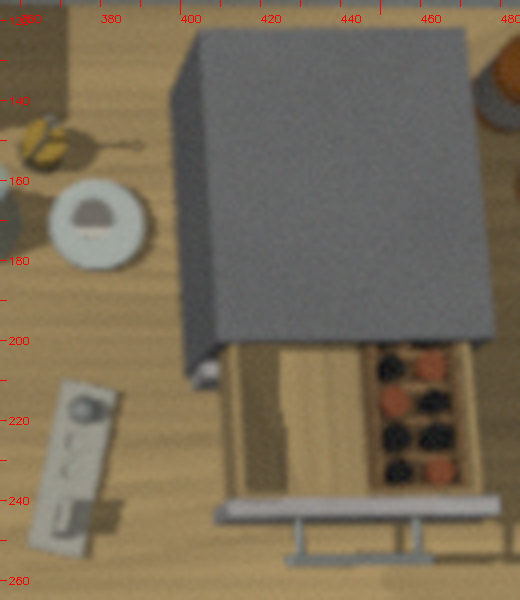

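```bash
python3 - <<'E'
from h import *
s=cv2.imread("pics/scene0.png");t=cv2.imread("pics/top0.png")
def big(m):
    c=max(cv2.findContours(m.astype(np.uint8),0,cv2.CHAIN_APPROX_NONE)[0],key=cv2.contourArea);return c
def rect(n,c,z,lbl):
    pts=np.array([onz(n,u,v,z)[:2] for u,v in c[:,0]],np.float32)
    (cx,cy),(w,h),a=r=cv2.minAreaRect(pts);print(lbl,n,np.round([cx,cy,w,h,a],1));print(np.round(cv2.boxPoints(r)).tolist())
for n,im,b in(("scene",s,(320,150,450,260)),("top",t,(190,140,320,230))):
    hsv=cv2.cvtColor(im,cv2.COLOR_BGR2HSV);m=np.zeros(im.shape[:2],bool);x0,y0,x1,y1=b
    H=hsv[y0:y1,x0:x1];m[y0:y1,x0:x1]=(H[...,0]>100)&(H[...,0]<125)&(H[...,1]>110)
    c=big(m);rect(n,c,35,"stand")
    # brass
    m[:]=0;m[y0:y1,x0:x1]=(H[...,0]>15)&(H[...,0]<32)&(H[...,1]>90)&(H[...,2]>60)
    bb=(340,190,380,230) if n=="scene" else (280,175,305,200)
    q=np.zeros_like(m);q[bb[1]:bb[3],bb[0]:bb[2]]=m[bb[1]:bb[3],bb[0]:bb[2]]
    c=big(q);print("mass",n,cv2.boundingRect(c),cv2.minEnclosingCircle(c),onz(n,*cv2.minEnclosingCircle(c)[0],71))
for n,im,b in(("scene",s,(228,208,272,268)),("top",t,(355,205,392,260))):
    hsv=cv2.cvtColor(im,cv2.COLOR_BGR2HSV);m=np.zeros(im.shape[:2],bool);x0,y0,x1,y1=b
    H=hsv[y0:y1,x0:x1];m[y0:y1,x0:x1]=(H[...,1]<45)&(H[...,2]>115)
    c=big(m);rect(n,c,10,"tray")
    cv2.imwrite(f"pics/m_{n}.png",cv2.resize(m[y0:y1,x0:x1].astype(np.uint8)*255,None,fx=6,fy=6))
E
```

```text
stand scene [660.4 250.4 323.2 194.   84.9]
[[549.0, 98.0], [743.0, 81.0], [772.0, 403.0], [578.0, 420.0]]
mass scene (356, 206, 11, 16) ((360.5, 213.63333129882812), 7.779419422149658) [645.73048462 139.20099084  71.        ]
stand top [653.1 259.5 315.2 186.3  84.9]
[[546.0, 111.0], [732.0, 94.0], [760.0, 408.0], [574.0, 425.0]]
mass top (288, 182, 9, 10) ((292.0, 186.5), 4.924529075622559) [639.46301269 150.31937694  71.        ]
tray scene [ 478.1 -146.7   50.2  178.    77.1]
[[386.0, -151.0], [559.0, -191.0], [571.0, -142.0], [397.0, -102.0]]
tray top [ 485.1 -147.    50.6  158.7   77.1]
[[402.0, -154.0], [557.0, -189.0], [568.0, -140.0], [413.0, -105.0]]
```

```bash
python3 - <<'E'
from h import *
R=np.round
print("rod top",R(onz("scene",468.3,57.3,500)),R(onz("top",191.8,137,500)),tri((468.3,57.3),(191.8,137)))
print("ring",R(onz("scene",424.6,184.5,38)),R(onz("top",227.2,181,38)))
for n,L in(("scene",[(333,205.5),(411.3,165.5),(445,198),(367,249)]),("top",[(198.8,206),(204.8+19.5,159),(307.3,165.5),(303,214)])):
    print(n,[R(onz(n,*p,35))[:2] for p in L])
print("mag bottom rim scene", tri((404,150),(252,163)))
# mass top
print(R(onz("scene",361.5,208.7,71)),R(onz("top",290.9,186.3,71)))
c,s_=np.cos(np.deg2rad(-5.1)),np.sin(np.deg2rad(-5.1))
for ctr in ((653,259.5),(657,256)):
  mag=np.array(ctr)+np.array([[c,-s_],[s_,c]])@[0,5]
  print(ctr,mag,"rod",np.array(ctr)+np.array([[c,-s_],[s_,c]])@[0,135])
  for z in(200,220,240,260): print(z,R(proj("scene",[*mag,z]),1),R(proj("top",[*mag,z+73]),1))
im=cv2.imread("pics/scene0.png");crop(im,385,130,445,190,10,"mag.png")
crop(im,335,190,385,230,12,"mass.png")
im=cv2.imread("pics/top0.png");crop(im,235,150,305,200,10,"magt.png")
E
```

```text
rod top [667. 391. 500.] [665. 394. 500.] (array([665.48907724, 394.22387764, 498.16285782]), np.float64(1.6239272785152918))
ring [666. 394.  38.] [669. 395.  38.]
scene [array([555., 108.]), array([580., 419.]), array([741., 409.]), array([734.,  94.])]
top [array([573., 497.]), array([756., 412.]), array([730.,  97.]), array([545., 111.])]
mag bottom rim scene (array([659.11177322, 260.14228102, 276.82938727]), np.float64(11.843594242599098))
[634. 153.  71.] [640. 154.  71.]
(653, 259.5) [653.44447148 264.48020533] rod [665.00073008 393.96554383]
200 [[401. 167.]] [[252.2 166.2]]
220 [[402.3 162.1]] [[251.3 164.3]]
240 [[403.5 157.1]] [[250.3 162.4]]
260 [[404.8 151.9]] [[249.2 160.4]]
(657, 256) [657.44447148 260.98020533] rod [669.00073008 390.46554383]
200 [[401.1 168.4]] [[253.4 165. ]]
220 [[402.3 163.6]] [[252.4 163.1]]
240 [[403.6 158.6]] [[251.4 161.1]]
260 [[404.9 153.4]] [[250.4 159.1]]
```

View pics/mag.png

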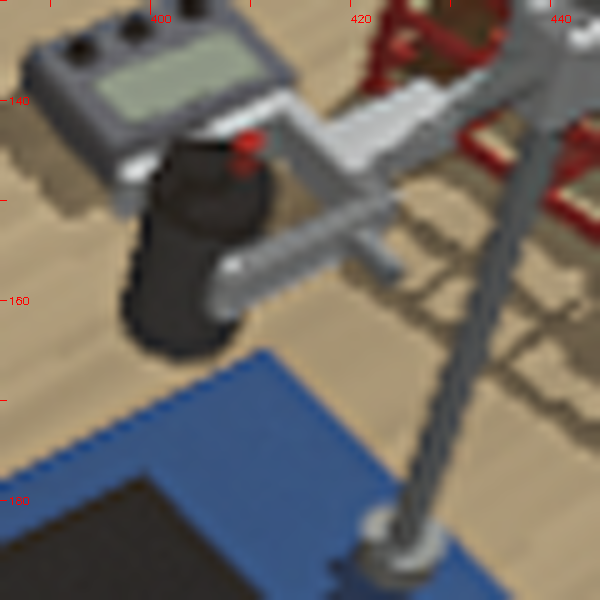

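View pics/mass.png

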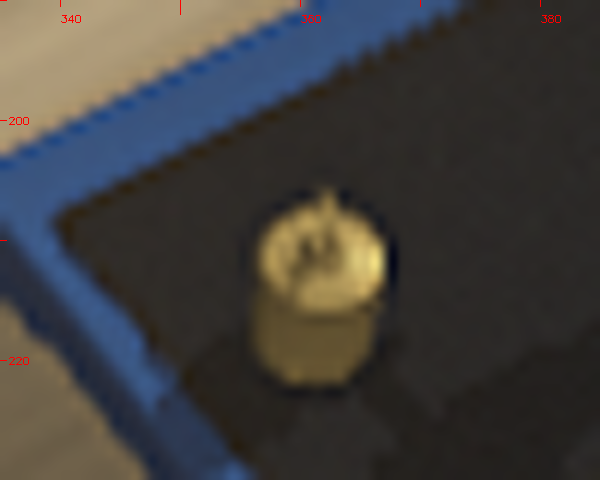

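View pics/magt.png

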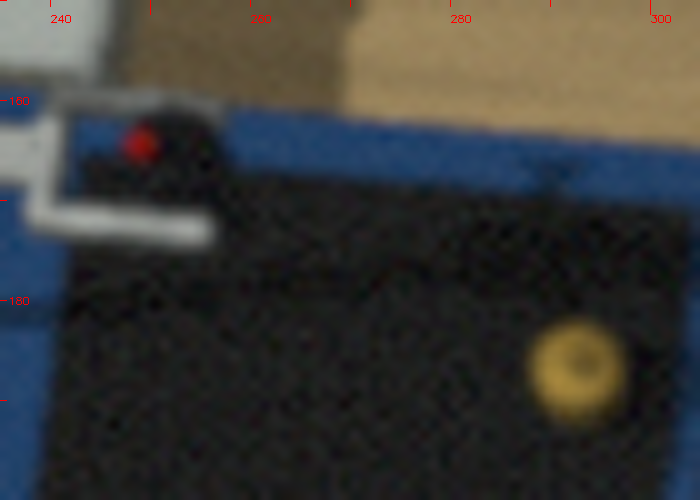

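```bash
python3 - <<'E'
from h import *
R=np.round
print("jaw-x",tri((396.7,147),(255.3,172.3)),"jaw+x",tri((407.5,156.5),(256.5,160)))
print("red",tri((408.8,143.6),(248.6,164)))
print("mass top",R(onz("scene",361.2,211,71),1),R(onz("top",292.2,186.5,71),1),tri((361.2,211),(292.2,186.5)))
print("mass bottom rim", )
for z in (37,71):
  X=np.array([[640+15*np.cos(a),151+15*np.sin(a),z] for a in np.linspace(0,6.28,40)])
  for n in P: p=proj(n,X);print(z,n,R(p.min(0),1),R(p.max(0),1))
def cyl(c,z,r,n):
  X=np.array([[c[0]+r*np.cos(a),c[1]+r*np.sin(a),z] for a in np.linspace(0,6.28,60)]);p=proj(n,X);return R(p.min(0),1),R(p.max(0),1)
for c in((653,264),(657,262)):
  for z in(220,230,240): print(c,z,"bot scene",cyl(c,z,17,"scene"),"top+73 top",cyl(c,z+73,17,"top"),"s",cyl(c,z+73,17,"scene"))
E
```

```text
jaw-x (array([633.59573268, 253.52843522, 269.14438356]), np.float64(2.481873843966853)) jaw+x (array([674.94826106, 251.73511821, 269.59920737]), np.float64(1.0853736291739273))
red (array([655.00223256, 272.52685499, 288.01521586]), np.float64(3.196828132550492))
mass top [639.8 146.9  71. ] [639.5 149.6  71. ] (array([639.34126689, 148.79741052,  69.18625371]), np.float64(2.1510820893426024))
mass bottom rim
37 scene [356.4 212.7] [366.3 220.9]
37 top [288.4 184.8] [296.4 192.6]
71 scene [357.2 206.2] [367.4 214.6]
71 top [287.7 182.4] [295.9 190.4]
(653, 264) 220 bot scene (array([395.7, 157.5]), array([408.3, 166.8])) top+73 top (array([246. , 159.3]), array([256.8, 169.6])) s (array([400.2, 138.3]), array([413.5, 147.9]))
(653, 264) 230 bot scene (array([396.3, 155. ]), array([409. , 164.3])) top+73 top (array([245.5, 158.3]), array([256.3, 168.7])) s (array([400.8, 135.5]), array([414.3, 145.1]))
(653, 264) 240 bot scene (array([396.9, 152.4]), array([409.7, 161.8])) top+73 top (array([245. , 157.3]), array([255.9, 167.8])) s (array([401.5, 132.7]), array([415. , 142.3]))
(657, 262) 220 bot scene (array([396.2, 158.6]), array([408.8, 168.1])) top+73 top (array([246.7, 158.1]), array([257.5, 168.4])) s (array([400.7, 139.6]), array([414. , 149.1]))
(657, 262) 230 bot scene (array([396.8, 156.2]), array([409.5, 165.6])) top+73 top (array([246.2, 157.1]), array([257. , 167.5])) s (array([401.3, 136.8]), array([414.8, 146.4]))
(657, 262) 240 bot scene (array([397.4, 153.6]), array([410.2, 163.1])) top+73 top (array([245.7, 156.1]), array([256.6, 166.5])) s (array([402. , 133.9]), array([415.6, 143.5]))
```

```bash
python3 - <<'E'
from h import *
R=np.round
print("grip top",R(onz("top",371.0,242.5,53)),"pred",R(proj("top",[[437,-137,53],[437,-137,10],[539.7,-160,19]]),1),"scene",R(proj("scene",[[437,-137,53],[539.7,-160,19]]),1))
print("ball",R(onz("top",375.75,216.5,19)),R(onz("scene",255.5,249.3,19)),tri((255.5,249.3),(375.75,216.5)))
print("cab top",[R(onz("top",*p,160))[:2] for p in((404.5,122),(471,121.5),(477.7,199.3),(408.2,199.5))])
print("cab scene",[R(onz("scene",*p,160))[:2] for p in((129.5,307.7),(221,252.5))])
print("drawer front",[R(onz("top",*p,148))[:2] for p in((409.3,243),(479.5,241.5),(409.3,240),(479.5,238.5))])
print("drawer front scene outer L/R, inner",[R(onz("scene",*p,148))[:2] for p in((110,267),(195.5,216.8),(197,218.5))])
# bay left wall, box wall
print("side wall L top z138",[R(onz("top",*p,138))[:2] for p in((409.8,205),(411,237))],"inner floor z90",[R(onz("top",*p,90))[:2] for p in((414.5,205),(415,236))])
print("box edge z126",[R(onz("top",*p,126))[:2] for p in((445.8,205),(446.8,236))])
E
python3 - <<'E'
from h import *
t=cv2.imread("pics/top0.png");crop(t,400,190,485,262,8,"t_dr.png")
s=cv2.imread("pics/scene0.png");crop(s,230,205,275,268,9,"s_tr.png")
E
```

```text
grip top [ 439. -134.   53.] pred [[371.7 243. ]
 [370.4 244.4]
 [376.3 216.5]] scene [[243.6 215.9]
 [256.2 250. ]]
ball [ 540. -158.   19.] [ 536. -160.   19.] (array([ 538.55917964, -159.2080669 ,   21.50624932]), np.float64(3.60537406392389))
cab top [array([ 855., -250.]), array([ 859., -490.]), array([ 574., -492.]), array([ 572., -252.])]
cab scene [array([ 575., -495.]), array([ 572., -258.])]
drawer front [array([ 425., -252.]), array([ 430., -492.]), array([ 435., -253.]), array([ 441., -493.])]
drawer front scene outer L/R, inner [array([ 438., -500.]), array([ 427., -262.]), array([ 435., -261.])]
side wall L top z138 [array([ 558., -261.]), array([ 447., -261.])] inner floor z90 [array([ 568., -288.]), array([ 457., -285.])]
box edge z126 [array([ 561., -390.]), array([ 452., -387.])]
```

View pics/t_dr.png

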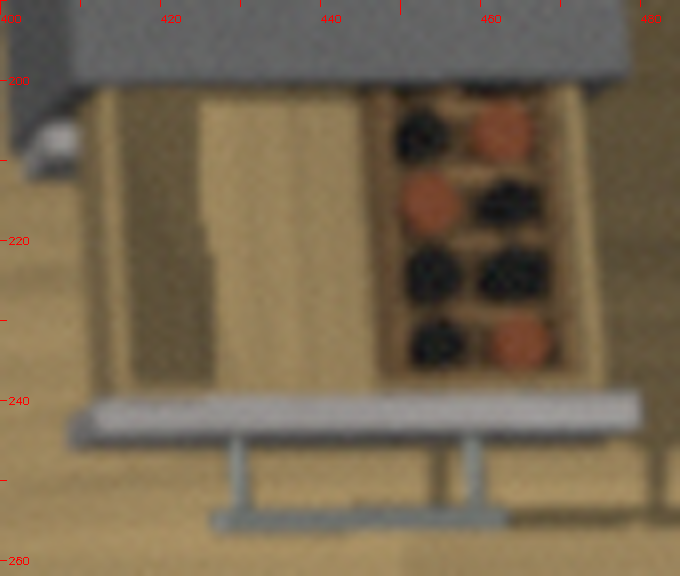

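View pics/s_tr.png

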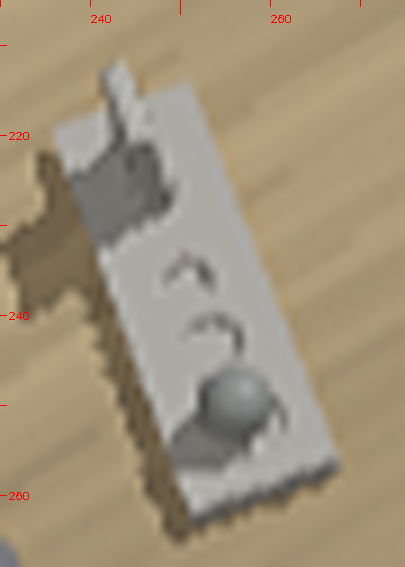

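Measured so far:

| Item | Position (mm) |
|---|---|
| Mass | about (639.5, 149) |
| Magnet axis | about (654, 264), face about 225 high |
| Tray origin | about (486, -148), yaw -12.7° |
| Ball | (539, -159), which agrees with the tray geometry |
| Bay floor, uncovered | x 443–572, y -267 to -385 |

The sizes agree with those given. Next I'll pick up the mass.

```bash
cat >> h.py <<'E'
from scipy.spatial.transform import Rotation as Ro
def Q(deg):  # jaw (tool y) axis at deg from world x, tool down
    best=None
    q0=np.array(env.read_state()["qpos"])
    a=np.deg2rad(deg);y=np.array([np.cos(a),np.sin(a),0]);z=np.array([0,0,-1.]);x=np.cross(y,z)
    return Ro.from_matrix(np.c_[x,y,z]).as_quat()
def st():
    s=env.read_state();print({k:np.round(s[k],2).tolist() for k in("time_s","tool_pos","orientation","force","wrist_torque","width","qpos")})
E
python3 - <<'E'
from h import *
st()
print(Ro.from_quat(env.read_state()["orientation"]).as_matrix().round(2))
for d in(0,180,-5,175):
    for p in((500,100,300),(639.5,149,121),(639.5,149,260)): j=env.ik(p,Q(d));print(d,p,None if j is None else np.round(j,2))
for d in(90,-90):
    for p in((500,-326,300),(500,-326,175),(437,-137,101),(553,236,290),(553,236,245)): j=env.ik(p,Q(d));print(d,p,None if j is None else np.round(j,2))
E
```

```text
{'time_s': 0.1, 'tool_pos': [242.52, 575.61, 302.0], 'orientation': [0.2, 0.98, -0.0, -0.0], 'force': [0.52, 0.81, -0.05], 'wrist_torque': [0.0, -0.06, -0.02], 'width': 87.9, 'qpos': [1.15, 0.42, 1.63, -0.0, 1.09, -0.02]}
[[-0.92  0.39 -0.  ]
 [ 0.39  0.92 -0.  ]
 [-0.   -0.   -1.  ]]
0 (500, 100, 300) [ 0.17  0.26  1.88 -0.    1.    0.17]
0 (639.5, 149, 121) [ 0.21  0.7   1.64 -0.    0.8   0.21]
0 (639.5, 149, 260) [ 0.21  0.52  1.59 -0.    1.04  0.21]
180 (500, 100, 300) None
180 (639.5, 149, 121) None
180 (639.5, 149, 260) None
-5 (500, 100, 300) [ 0.17  0.26  1.88 -0.    1.    0.26]
-5 (639.5, 149, 121) [ 0.21  0.7   1.64 -0.    0.8   0.3 ]
-5 (639.5, 149, 260) [ 0.21  0.52  1.59 -0.    1.04  0.3 ]
175 (500, 100, 300) None
175 (639.5, 149, 121) None
175 (639.5, 149, 260) None
90 (500, -326, 300) [-0.6   0.39  1.7  -0.    1.06 -2.17]
90 (500, -326, 175) [-0.6   0.55  1.77 -0.    0.82 -2.17]
90 (437, -137, 101) [-0.33  0.55  2.09 -0.    0.5  -1.9 ]
90 (553, 236, 290) [ 0.38  0.4   1.69 -0.    1.04 -1.19]
90 (553, 236, 245) [ 0.38  0.46  1.73 -0.    0.96 -1.19]
-90 (500, -326, 300) [-0.6   0.39  1.7  -0.    1.06  0.97]
-90 (500, -326, 175) [-0.6   0.55  1.77 -0.    0.82  0.97]
-90 (437, -137, 101) [-0.33  0.55  2.09 -0.    0.5   1.24]
-90 (553, 236, 290) [ 0.38  0.4   1.69 -0.    1.04  1.95]
-90 (553, 236, 245) [ 0.38  0.46  1.73 -0.    0.96  1.95]
```

```bash
python3 - <<'E'
from h import *
q=Q(-5)
env.reach([500,60,300],q)
env.move_l([639.5,149,200],q,rate=200)
env.move_l([639.5,149,121],rate=100,f_stop=8); st()
set_gripper(0); st()
cv2.imwrite("pics/s1.png",viewer.camera("scene"))
env.move_l([639.5,149,260],rate=120); st()
s=viewer.camera("scene");crop(s,300,90,460,240,4,"s2.png")
E
```

```text
{'time_s': 4.23, 'tool_pos': [639.93, 149.08, 121.47], 'orientation': [0.74, 0.68, 0.0, 0.0], 'force': [0.01, -0.25, 0.54], 'wrist_torque': [-0.06, 0.06, -0.01], 'width': 87.91, 'qpos': [0.21, 0.7, 1.64, -0.0, 0.8, 0.3]}
{'time_s': 5.17, 'tool_pos': [639.52, 148.98, 120.97], 'orientation': [0.74, 0.68, -0.0, 0.0], 'force': [0.54, 0.13, -0.7], 'wrist_torque': [-0.02, 0.05, 0.03], 'width': 29.45, 'qpos': [0.21, 0.7, 1.64, -0.0, 0.8, 0.3]}
{'time_s': 6.52, 'tool_pos': [639.03, 148.88, 258.98], 'orientation': [0.74, 0.68, -0.0, -0.0], 'force': [-0.04, -0.22, -2.29], 'wrist_torque': [-0.04, 0.15, 0.01], 'width': 29.64, 'qpos': [0.21, 0.52, 1.59, 0.0, 1.04, 0.3]}
```

View pics/s2.png

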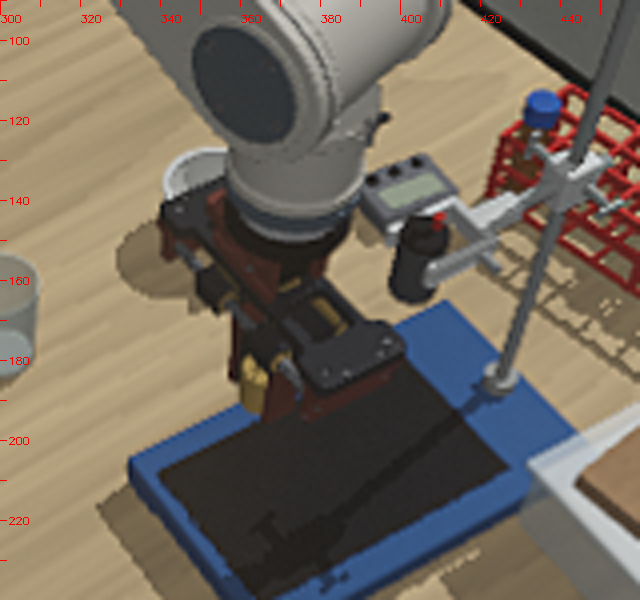

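The brass mass is in the jaws (362,187) and clear of the mat, with about 2 N of load. I'll carry it to the drawer bay.

```bash
python3 - <<'E'
from h import *
env.move_l([600,60,295],rate=200)
env.move_l([505,-326,295],Q(0),rate=220)
env.move_l([505,-326,200],rate=150)
env.move_l([505,-326,177],rate=60,f_stop=10)
r=env.move_l([505,-326,172],rate=10,f_stop=2.5);print(r); st()
cv2.imwrite("pics/x.png",viewer.camera("scene"))
set_gripper(46); st()
env.move_l([505,-326,290],rate=120)
set_gripper(88)
env.move_l([437,-137,260],Q(-102.7),rate=200)
st()
s=viewer.camera("scene");t=viewer.camera("top");cv2.imwrite("pics/s3.png",s);cv2.imwrite("pics/t3.png",t)
crop(t,355,170,485,265,6,"t3c.png");crop(s,110,200,290,320,4,"s3c.png")
E
```

```text
True
{'time_s': 10.92, 'tool_pos': [505.28, -326.14, 173.92], 'orientation': [0.71, 0.71, 0.0, 0.0], 'force': [0.79, 0.2, 4.94], 'wrist_torque': [-0.01, -0.01, -0.01], 'width': 29.53, 'qpos': [-0.59, 0.56, 1.76, 0.0, 0.82, -0.59]}
{'time_s': 11.45, 'tool_pos': [504.45, -325.64, 172.71], 'orientation': [0.71, 0.71, -0.0, -0.0], 'force': [0.26, -0.53, -0.36], 'wrist_torque': [-0.02, 0.09, 0.01], 'width': 46.36, 'qpos': [-0.59, 0.56, 1.76, -0.0, 0.82, -0.59]}
{'time_s': 15.32, 'tool_pos': [437.15, -137.17, 260.08], 'orientation': [0.99, -0.11, 0.0, 0.0], 'force': [-0.08, 1.07, 0.2], 'wrist_torque': [-0.0, 0.19, -0.0], 'width': 87.46, 'qpos': [-0.33, 0.24, 2.02, -0.0, 0.88, 1.46]}
```

View pics/t3c.png

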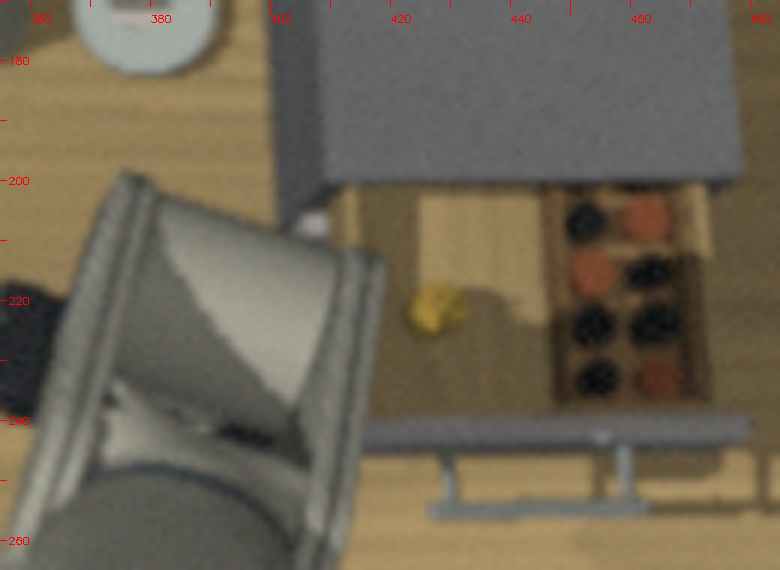

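View pics/s3c.png

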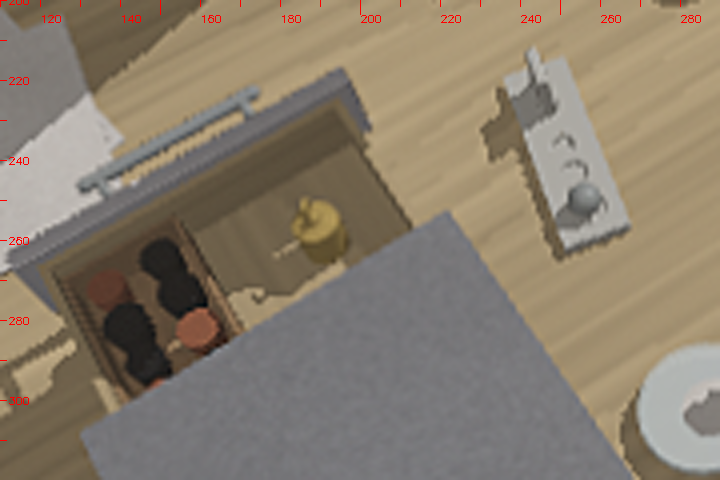

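```bash
python3 - <<'E'
from h import *
for n in P: print(n,proj(n,[[505,-326,z] for z in(90,124,147)]).round(1).tolist())
s=cv2.imread("pics/s3.png");t=cv2.imread("pics/t3.png")
crop(s,170,235,215,275,16,"s3m.png");crop(t,410,205,450,235,16,"t3m.png")
E
```

```text
scene [[192.1, 260.4], [188.5, 254.3], [185.9, 250.0]]
top [[425.9, 222.6], [428.2, 220.9], [429.9, 219.7]]
```

View pics/s3m.png

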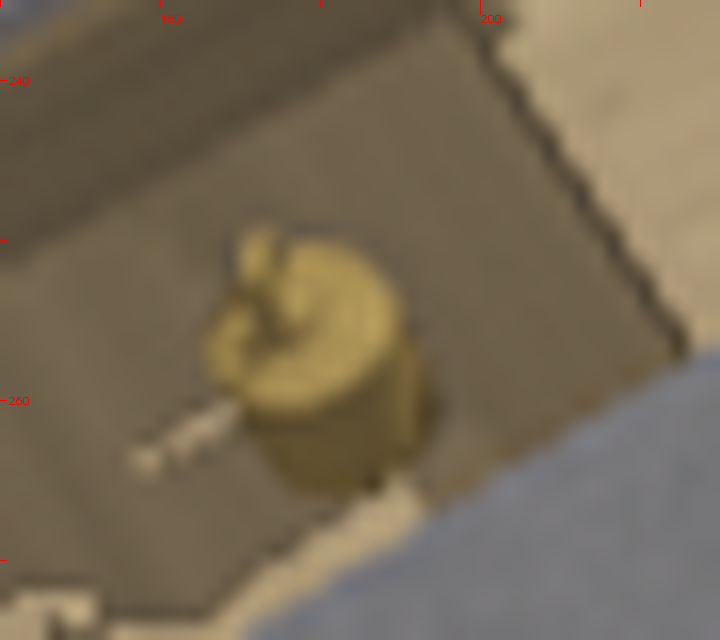

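View pics/t3m.png

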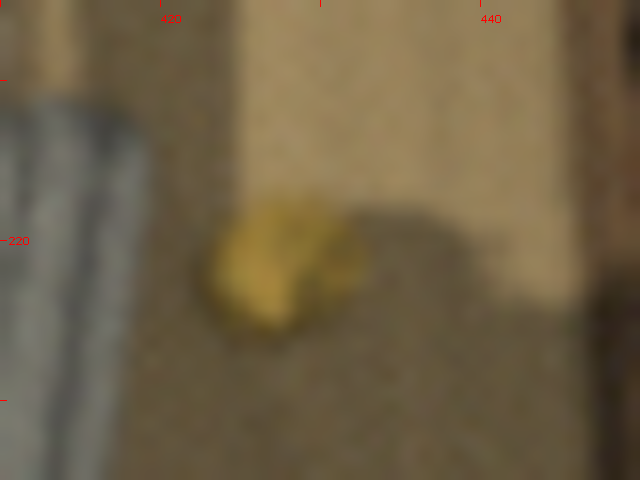

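The mass stands upright in the bay: disc at (189.5,255.5) against (188.5,254.3) predicted, and the fingers are off it. Next is the tray.

```bash
python3 - <<'E'
from h import *
set_gripper(40)
env.move_l([437,-137,160],rate=150)
env.move_l([437,-137,101],rate=80,f_stop=8); st()
set_gripper(18); set_gripper(12); set_gripper(0); st()
env.move_l([437,-137,106],rate=15); st()
env.move_l([437,-137,200],rate=80); st()
s=viewer.camera("scene");cv2.imwrite("pics/s4.png",s);crop(s,190,160,320,270,6,"s4c.png")
E
```

```text
{'time_s': 17.99, 'tool_pos': [437.2, -137.07, 101.23], 'orientation': [0.99, -0.11, 0.0, 0.0], 'force': [0.45, 0.23, 0.05], 'wrist_torque': [0.05, 0.12, -0.05], 'width': 40.11, 'qpos': [-0.33, 0.55, 2.09, -0.0, 0.5, 1.46]}
{'time_s': 19.11, 'tool_pos': [436.96, -136.99, 100.98], 'orientation': [0.99, -0.11, -0.0, -0.0], 'force': [-0.14, 0.35, -0.88], 'wrist_torque': [0.08, 0.14, -0.01], 'width': 9.99, 'qpos': [-0.33, 0.55, 2.09, 0.0, 0.5, 1.46]}
{'time_s': 19.59, 'tool_pos': [437.04, -137.03, 106.12], 'orientation': [0.99, -0.11, 0.0, 0.0], 'force': [0.3, 0.22, -1.46], 'wrist_torque': [0.05, 0.23, -0.05], 'width': 9.67, 'qpos': [-0.33, 0.54, 2.09, -0.0, 0.51, 1.46]}
{'time_s': 20.92, 'tool_pos': [436.72, -136.91, 199.55], 'orientation': [0.99, -0.11, -0.0, -0.0], 'force': [0.47, -0.58, -2.38], 'wrist_torque': [0.06, 0.24, 0.03], 'width': 9.95, 'qpos': [-0.33, 0.35, 2.06, -0.0, 0.73, 1.46]}
```

View pics/s4c.png

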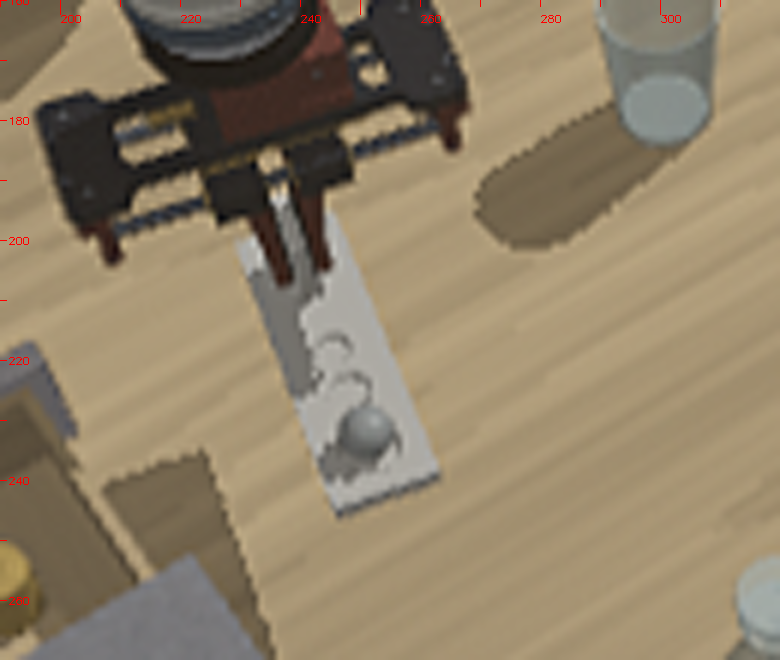

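```bash
python3 - <<'E'
from h import *
a=np.deg2rad(-12.7);ux=np.array([np.cos(a),np.sin(a)]);uy=np.array([-ux[1],ux[0]])
g=np.array([437,-137]);o=g+50*ux
for nm,l,px in(("FR",(80,-25,10),(244.8,244)),("FL",(80,25,10),(262.6,238)),("BR",(-80,-25,10),(230,200)),("ball",(55,0,19),(250.5,231.3))):
    X=[*(o+l[0]*ux+l[1]*uy),98.5+l[2]]
    print(nm,proj("scene",X).round(1),px,np.round(X),onz("scene",*px,X[2]).round(0))
E
```

```text
FR [[245.5 244.6]] (244.8, 244) [ 558. -190.  108.] [ 556. -191.  108.]
FL [[263.3 238.1]] (262.6, 238) [ 569. -141.  108.] [ 568. -143.  109.]
BR [[229.1 200.2]] (230, 200) [ 402. -155.  108.] [ 403. -152.  108.]
ball [[251.1 232.3]] (250.5, 231.3) [ 539. -160.  118.] [ 536. -160.  118.]
```

The tray is held level with the ball in its pocket (250.5,231.3). I'll carry it to a staging point below and in front of the magnet, then slide it under with plenty of gap.

```bash
python3 - <<'E'
from h import *
u=np.array([np.cos(np.deg2rad(15)),np.sin(np.deg2rad(15))]);B=np.array([654,264])
T=B-105*u
S=T-130*u
env.move_l([440,-80,240],rate=100)
env.move_l([*S,240],Q(-75),rate=110); st()
env.move_l([*T,250],rate=60); env.hold(.5); st()
s=viewer.camera("scene");cv2.imwrite("pics/s5.png",s);crop(s,340,100,460,220,5,"s5c.png")
t=viewer.camera("top");cv2.imwrite("pics/t5.png",t);crop(t,200,130,320,230,5,"t5c.png")
E
```

```text
{'time_s': 24.54, 'tool_pos': [427.03, 202.9, 240.0], 'orientation': [0.99, 0.13, -0.0, 0.0], 'force': [-0.08, -0.76, -1.52], 'wrist_torque': [-0.06, 0.23, 0.05], 'width': 9.82, 'qpos': [0.42, 0.29, 2.01, -0.0, 0.84, 1.73]}
{'time_s': 27.37, 'tool_pos': [552.57, 236.82, 249.99], 'orientation': [0.99, 0.13, -0.0, 0.0], 'force': [-0.45, -0.31, -1.31], 'wrist_torque': [-0.01, 0.2, 0.06], 'width': 10.02, 'qpos': [0.39, 0.45, 1.72, -0.0, 0.97, 1.69]}
```

View pics/s5c.png

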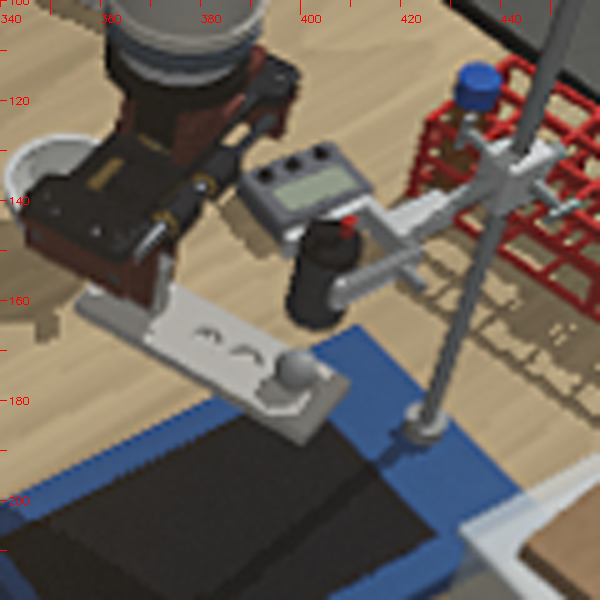

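View pics/t5c.png

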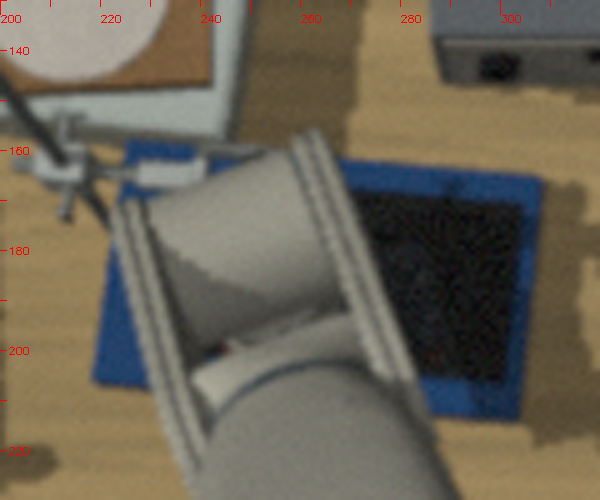

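```bash
python3 - <<'E'
from h import *
B=[654,264]
print(proj("scene",[[*B,168],[*B,215],[*B,225],[*B,298]]).round(2))
s=cv2.imread("pics/s5.png");crop(s,385,135,425,190,14,"s5d.png")
g=cv2.cvtColor(s,cv2.COLOR_BGR2GRAY)
for v in range(148,168): print(v,g[v,392:416])
E
```

```text
[[399.14 174.61]
 [401.96 163.53]
 [402.59 161.07]
 [407.46 141.89]]
148 [106 112 107  70  73  98 110  85  38  40  40  32  33  34  34  33  39  44
  42  37  66  99 104  96]
149 [109 109 107 102  91 103 105  74  28  38  32  33  37  36  35  39  44  43
  42  38  69 102 107 100]
150 [102 109 124 120 107 103 101  71  29  32  35  36  42  45  45  45  44  45
  42  36  76 108 100  97]
151 [119 136 171 162 128 114 109  37  37  35  33  36  42  45  43  43  44  43
  38  39  79 101  94  97]
152 [166 164 162 162 156 148 149  24  40  43  37  34  35  37  39  39  37  35
  31  60  95 104  98 111]
153 [159 159 157 156 160 162 124  27  40  44  46  44  37  36  34  35  29  31
  43  75 111 130 129 129]
154 [156 154 155 158 166 163 114  30  41  46  46  47  47  50  48  41  48  66
  88 120 132 128 130 123]
155 [157 155 160 164 167 154  47  33  41  45  46  46  48  46  42  86 122 123
 135 130 130 122 104 102]
156 [163 162 162 163 168 153  47  36  42  44  45  47  46  42  61 157 190 128
 129 122 105 101 100 105]
157 [161 161 162 166 164 121  24  39  44  45  45  46  45  46  86 125 128 120
 104 102 100 105 109 128]
1
[... 328 characters left out ...]
 145  43  34  43  45  46  46  46  45  55  90 122 111 116
 169 162 158 155 152 149]
162 [159 154 151 154 147  84  31  41  45  47  46  47  46  43  49  49  51 125
 164 156 154 151 150 149]
163 [151 149 150 159 157 109  48  35  43  44  47  46  45  44  41  30  94 154
 159 153 151 149 149 151]
164 [149 153 158 161 162 154 107  48  34  38  41  44  42  39  39  63 127 162
 148 145 148 154 153 153]
165 [159 160 156 153 153 155 151 114  92  70  44  46  52  61  79 132 159 137
  88  74 121 154 157 154]
166 [173 162 152 147 148 151 157 163 163 139 109 110 117 121 126 144  93  74
  78  78  82 121 155 156]
167 [177 175 164 154 153 153 156 161 165 167 170 167 158 143  95  74  80  82
  83  82  79  82 122 154]
```

View pics/s5d.png

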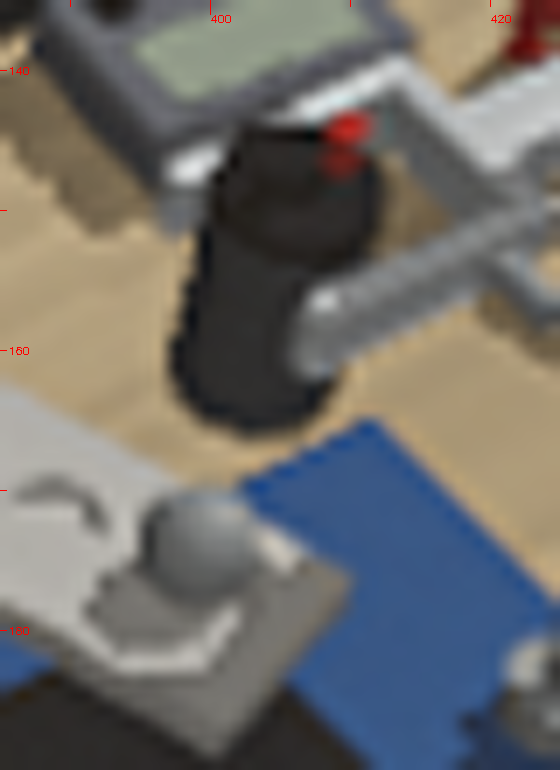

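```bash
python3 - <<'E'
from h import *
s=cv2.imread("pics/s5.png");crop(s,350,145,415,195,12,"s5e.png")
u=np.array([np.cos(np.deg2rad(15)),np.sin(np.deg2rad(15))]);w=np.array([-u[1],u[0]]);g=np.array([552.6,236.8])
for l in((80,25,10),(80,-25,10),(80,-25,0),(80,25,0),(-80,-25,10),(-80,-25,0)):
    print(l,proj("scene",[*(g+(50+l[0])*u+l[1]*w),149+l[2]]).round(1))
B=np.array([654,264]);a=np.linspace(0,6.28,80)
C,r=ray("scene",398.9,173.5)[0],None
print("ball ray z168",onz("scene",398.8,173.4,168))
# apparent ball outline
X=np.array([*B,168]);v=X-C;v/=np.linalg.norm(v);e1=np.cross(v,[0,0,1]);e1/=np.linalg.norm(e1);e2=np.cross(v,e1)
p=proj("scene",np.array([X+12.5*(np.cos(t)*e1+np.sin(t)*e2) for t in a]));print("ball box",p.min(0),p.max(0))
E
```

```text
(80, 25, 10) [[410.7 175.6]]
(80, -25, 10) [[401.5 186.4]]
(80, -25, 0) [[400.9 188.6]]
(80, 25, 0) [[410.1 177.8]]
(-80, -25, 10) [[354.9 159.7]]
(-80, -25, 0) [[354.7 162. ]]
ball ray z168 [650.15505271 266.30572993 168.        ]
ball box [394.64887657 170.17799668] [403.65096643 179.03742415]
```

View pics/s5e.png

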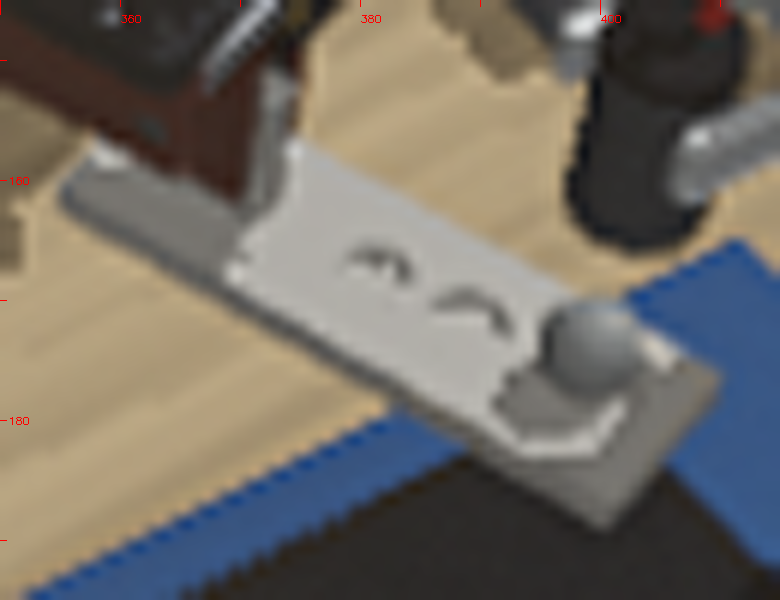

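```bash
python3 - <<'E'
from h import *
p0=proj("scene",[[654,264,168]])[0];J=np.c_[proj("scene",[655,264,168])[0]-p0,proj("scene",[654,265,168])[0]-p0];print(J)
for d in((.65,-.7),(.65,-1.0),(-.25,-.9)): print(d,np.linalg.solve(J,d))
s=cv2.imread("pics/s5.png")[165:184,390:410].astype(float)
# tray-vs-ball contrast by radial gradient: sample radial profiles and find max gradient
g=cv2.GaussianBlur(cv2.imread("pics/s5.png").astype(np.float32),(0,0),.6)
pts=[]
c=np.array([398.9,173.7])
for a in np.deg2rad(np.arange(0,360,10)):
    rr=np.arange(2.8,6.2,.1);m=(c[:,None]+rr*np.array([[np.cos(a)],[np.sin(a)]])).astype(np.float32)
    q=cv2.remap(g,m[0:1].copy(),m[1:2].copy(),cv2.INTER_CUBIC)[0]
    d=np.linalg.norm(np.gradient(q,axis=0),axis=1);i=d.argmax();pts.append((np.rad2deg(a),rr[i],d[i]))
print([(int(round(a)),round(float(r),1),int(d)) for a,r,d in pts])
good=np.array([c+r*np.array([np.cos(np.deg2rad(a)),np.sin(np.deg2rad(a))]) for a,r,d in pts if 3.5<r<5.4 and d>4 and (a>=150 )])
A=np.c_[2*good,np.ones(len(good))];x=np.linalg.lstsq(A,(good**2).sum(1),rcond=None)[0];print("fit",x[:2],np.sqrt(x[2]+x[0]**2+x[1]**2))
E
```

```text
[[ 0.24376342  0.25876566]
 [ 0.21895609 -0.16118619]]
(0.65, -0.7) [-0.7958859   3.26166872]
(0.65, -1.0) [-1.60495325  4.02382945]
(-0.25, -0.9) [-2.84717817  1.71598461]
[(0, 4.3, 6), (10, 4.4, 5), (20, 4.5, 2), (30, 2.8, 2), (40, 4.2, 1), (50, 4.3, 2), (60, 4.2, 5), (70, 4.6, 7), (80, 4.6, 6), (90, 5.3, 5), (100, 5.4, 4), (110, 4.5, 3), (120, 4.9, 3), (130, 4.4, 4), (140, 5.0, 3), (150, 4.6, 4), (160, 5.1, 5), (170, 4.9, 9), (180, 4.7, 13), (190, 4.8, 14), (200, 4.3, 12), (210, 4.9, 10), (220, 5.0, 9), (230, 4.8, 8), (240, 4.3, 6), (250, 4.1, 4), (260, 4.6, 4), (270, 4.5, 2), (280, 4.6, 2), (290, 4.9, 2), (300, 6.1, 5), (310, 4.7, 7), (320, 4.3, 7), (330, 4.7, 7), (340, 5.2, 6), (350, 6.0, 6)]
fit [398.94766906 173.97309393] 4.827548125435501
```

```bash
python3 - <<'E'
from h import *
c,s_=np.cos(np.deg2rad(-5)),np.sin(np.deg2rad(-5));R=np.array([[c,-s_],[s_,c]]);M=np.array([655,265.2])
for f in(214,218,222,226):
    for yl in(-12,-15):
        J=M+R@[20.5,yl]; J2=M+R@[-20.5,yl]
        print(f,yl,"+x top/mid/bot",proj("scene",[[*J,f+k] for k in(54,45,36)]).round(1).tolist(),"top cam",proj("top",[*J,f+54]).round(1).tolist(),"-x",proj("scene",[*J2,f+54]).round(1).tolist(),proj("top",[*J2,f+54]).round(1).tolist())
    print("   arm z45 vs rod",proj("scene",[*(M+R@[0,130]),f+45]).round(1), "face rim",proj("scene",[*M,f]).round(1))
E
```

```text
214 -12 +x top/mid/bot [[407.4, 156.8], [406.7, 159.1], [406.1, 161.5]] top cam [[256.8, 160.4]] -x [[397.5, 146.9]] [[255.2, 172.7]]
214 -15 +x top/mid/bot [[406.5, 157.2], [405.8, 159.6], [405.2, 161.9]] top cam [[257.7, 160.5]] -x [[396.6, 147.4]] [[256.1, 172.7]]
   arm z45 vs rod [[442.4 134.4]] face rim [[402.5 163.8]]
218 -12 +x top/mid/bot [[407.6, 155.7], [407.0, 158.1], [406.4, 160.4]] top cam [[256.6, 160.0]] -x [[397.7, 145.9]] [[255.0, 172.3]]
218 -15 +x top/mid/bot [[406.7, 156.2], [406.1, 158.6], [405.5, 160.9]] top cam [[257.5, 160.1]] -x [[396.8, 146.3]] [[255.9, 172.4]]
   arm z45 vs rod [[442.8 133.3]] face rim [[402.7 162.8]]
222 -12 +x top/mid/bot [[407.9, 154.7], [407.3, 157.1], [406.7, 159.4]] top cam [[256.4, 159.7]] -x [[398.0, 144.8]] [[254.8, 171.9]]
222 -15 +x top/mid/bot [[407.0, 155.1], [406.4, 157.5], [405.8, 159.9]] top cam [[257.4, 159.7]] -x [[397.1, 145.2]] [[255.8, 172.0]]
   arm z45 vs rod [[443.2 132.3]] face rim [[403.  161.8]]
226 -12 +x top/mid/bot [[408.2, 153.6], [407.6, 156.0], [406.9, 158.4]] top cam [[256.2, 159.3]] -x [[398.2, 143.7]] [[254.6, 171.6]]
226 -15 +x top/mid/bot [[407.3, 154.0], [406.7, 156.4], [406.0, 158.8]] top cam [[257.2, 159.3]] -x [[397.3, 144.1]] [[255.6, 171.7]]
   arm z45 vs rod [[443.6 131.2]] face rim [[403.2 160.8]]
```

```bash
python3 - <<'E'
from h import *
for n,b in(("scene",(395,135,420,155)),("top",(240,155,260,175))):
    im=cv2.imread(f"pics/{n}0.png").astype(float);x0,y0,x1,y1=b;c=im[y0:y1,x0:x1]
    w=np.clip(c[...,2]-1.5*np.maximum(c[...,0],c[...,1])-20,0,None);ys,xs=np.mgrid[y0:y1,x0:x1]
    print(n,(w*xs).sum()/w.sum(),(w*ys).sum()/w.sum());print(np.where(w>0,c[...,2],0)[np.ix_((w>0).any(1),(w>0).any(0))].astype(int),ys[(w>0).any(1),0][0],xs[0,(w>0).any(0)][0])
for a in((409.4,143.5),(409.2,144)):
    for b in ((248.2,164),(248.7,164)): print(tri(a,b))
E
```

```text
scene 409.23057324840767 144.09426751592358
[[  0 153 158]
 [107 172 168]
 [  0  99   0]
 [ 87 106  88]] 143 408
top 248.76958525345623 164.12749615975423
[[104 104  62]
 [130 123  79]
 [ 98  93  59]] 163 248
(array([655.31119123, 274.09733367, 287.59954296]), np.float64(2.6448507202902283))
(array([655.49709588, 272.89401208, 288.28209555]), np.float64(1.4260838078727476))
(array([655.54080087, 274.05433923, 286.10472868]), np.float64(3.3862529186846))
(array([655.72647148, 272.85058294, 286.7881617 ]), np.float64(2.165292617740132))
```

The jaw edges (rows 156.7 and 161.6) and the terminal top (287.5) both put the pole face at about 214.5. The wider body rim is at 224, so the narrow pole is hidden below it. Ball top should therefore be at 204.5, TCP z 274, after a small centring shift.

```bash
python3 - <<'E'
from h import *
p=np.array([552.6+2.2,236.8-.3])
env.move_l([*p,250],rate=8)
env.move_l([*p,274],rate=15); env.hold(.7); st()
s=viewer.camera("scene");cv2.imwrite("pics/s6.png",s);crop(s,370,120,440,190,8,"s6c.png")
print(proj("scene",[[654,265,192],[655,265.2,204.5],[655,265.2,214.5]]).round(2))
u=np.array([np.cos(np.deg2rad(15)),np.sin(np.deg2rad(15))]);w=np.array([-u[1],u[0]])
for l in((80,25,10),(80,-25,0),(-80,-25,0)): print(l,proj("scene",[*(p+(50+l[0])*u+l[1]*w),173+l[2]]).round(1))
crop(s,340,140,420,200,9,"s6d.png")
E
```

```text
{'time_s': 30.35, 'tool_pos': [554.8, 236.51, 274.01], 'orientation': [0.99, 0.13, 0.0, -0.0], 'force': [0.03, -0.34, -1.97], 'wrist_torque': [-0.08, 0.25, -0.04], 'width': 10.14, 'qpos': [0.38, 0.42, 1.7, -0.0, 1.01, 1.69]}
[[400.82 168.89]
 [401.88 166.1 ]
 [402.5  163.68]]
(80, 25, 10) [[412.8 170.6]]
(80, -25, 0) [[402.9 183.8]]
(-80, -25, 0) [[355.6 157. ]]
```

View pics/s6c.png

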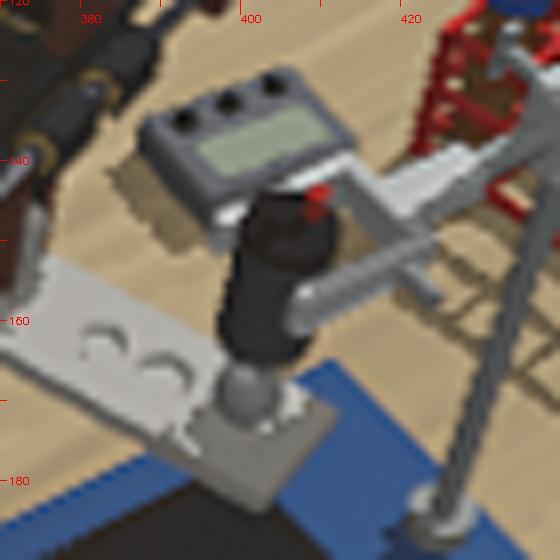

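View pics/s6d.png

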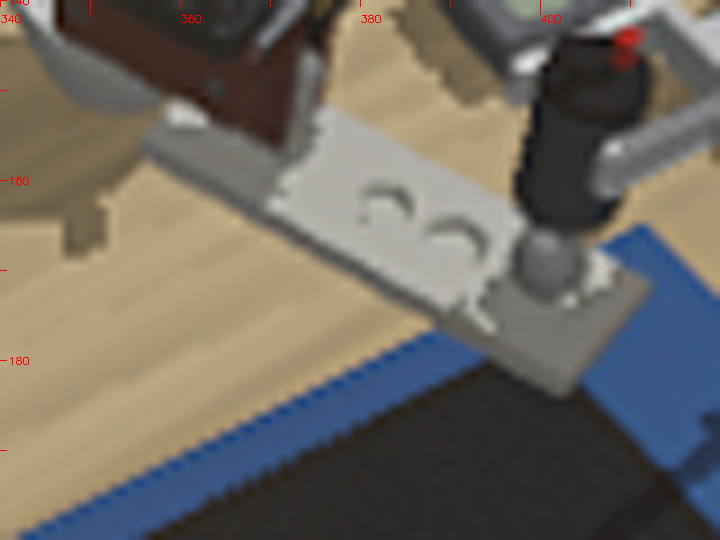

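```bash
python3 - <<'E'
from h import *
def edge(f,p,yaw,zu,u0,u1,off):
    g=cv2.imread(f).astype(np.float32)
    u=np.array([np.cos(yaw),np.sin(yaw)]);w=np.array([-u[1],u[0]])
    out=[]
    for x in np.arange(u0,u1,5):
        a=[*(p+(50+x)*u-25*w),zu];q=proj("scene",[a])[0]
        t=proj("scene",[[*(p+(51+x)*u-25*w),zu]])[0]-q;t/=np.linalg.norm(t);n=np.array([-t[1],t[0]])
        rr=np.arange(-3,3.01,.1);m=(q[:,None]+rr*n[:,None]).astype(np.float32)
        I=cv2.remap(g,m[0:1].copy(),m[1:2].copy(),cv2.INTER_LINEAR)[0]
        d=np.gradient(cv2.GaussianBlur(I,(1,9),1.5)@np.array([-1,0,1.]).astype(np.float32))  # red-blue: wood rises; grey ~0
        out.append(rr[np.abs(d).argmax()])
    print(f,np.round(out,1),"slope px/mm",np.polyfit(np.arange(u0,u1,5),out,1))
edge("pics/s6.png",np.array([554.8,236.5]),np.deg2rad(15),173,-75,75,0)
edge("pics/s5.png",np.array([552.6,236.8]),np.deg2rad(15),149,-75,75,0)
E
```

```text
pics/s6.png [ 0.4  0.3  0.5  0.4  0.3  0.1  0.2  0.3  0.3  0.4  0.2  0.2  0.3  0.4
  0.2  0.2  0.3  0.3  0.4  0.4  0.1  1.4  0.9  0.8  0.5  2.6  2.7 -2.3
  1.2  0.8] slope px/mm [0.00479644 0.50532443]
pics/s5.png [ 0.3  0.3  0.4  0.2  0.1  0.2  0.3  0.2  0.2  0.3  0.3  0.3  0.   0.2
  0.2  0.3  0.4  0.3  2.1  1.7  0.6  0.5  0.7  1.3 -0.4  2.2  0.7 -2.7
  0.9  0.5] slope px/mm [0.00212681 0.42531702]
```

Residuals along the tray's edge are a constant 0.3 px, so the tray is level. The ball is at about (654.4, 266.3), against a magnet axis of about (655, 265). I'll take one last check for stillness and bystanders, then sign off.

```bash
python3 - <<'E'
from h import *
env.hold(.8)
s=viewer.camera("scene");a=cv2.imread("pics/s6.png");z=cv2.imread("pics/scene0.png")
print("ball area diff vs s6",np.abs(s[160:180,390:412].astype(int)-a[160:180,390:412]).max())
d=(np.abs(s.astype(int)-z).max(2)>60).astype(np.uint8);n,_,S,c=cv2.connectedComponentsWithStats(d)
print([(S[i][:5].tolist()) for i in range(1,n) if S[i][4]>12])
cv2.imwrite("pics/s7.png",s);st()
E
```

```text
ball area diff vs s6 9
[[179, 0, 22, 22, 306], [200, 0, 3, 15, 22], [230, 0, 10, 4, 20], [299, 0, 16, 5, 46], [303, 0, 23, 11, 89], [327, 0, 86, 158, 4637], [349, 0, 6, 9, 22], [223, 26, 5, 9, 24], [211, 30, 6, 10, 21], [237, 36, 13, 10, 60], [323, 36, 22, 21, 174], [198, 48, 22, 11, 67], [164, 53, 12, 11, 61], [188, 56, 14, 10, 60], [179, 59, 4, 18, 21], [184, 60, 7, 11, 19], [166, 65, 8, 8, 42], [387, 78, 10, 12, 33], [198, 83, 11, 4, 14], [382, 91, 12, 9, 30], [343, 126, 6, 5, 13], [229, 130, 95, 40, 116], [308, 130, 34, 26, 127], [141, 135, 25, 17, 27], [117, 138, 26, 14, 29], [30, 153, 111, 125, 1026], [357, 156, 54, 27, 165], [280, 167, 11, 8, 35], [222, 172, 35, 24, 119], [42, 177, 45, 43, 85], [202, 177, 85, 35, 168], [74, 184, 20, 10, 31], [146, 188, 36, 17, 56], [78, 206, 10, 5, 15], [97, 206, 10, 9, 14], [357, 206, 10, 10, 70], [174, 209, 25, 13, 25], [230, 219, 29, 48, 213], [39, 221, 5, 10, 14], [141, 220, 32, 16, 47], [110, 222, 30, 25, 256], [44, 230, 6, 5, 14], [84, 249, 23, 11, 44], [183, 254, 12, 12, 71], [66, 260, 18, 11, 20], [87, 260, 18, 15, 38], [120, 260, 13, 9, 18], [35, 278, 10, 4, 16]]
{'time_s': 31.25, 'tool_pos': [554.8, 236.51, 274.0], 'orientation': [0.99, 0.13, 0.0, -0.0], 'force': [0.65, 0.18, -1.32], 'wrist_torque': [-0.07, 0.24, -0.0], 'width': 9.58, 'qpos': [0.38, 0.42, 1.7, 0.0, 1.01, 1.69]}
```

View pics/s7.png

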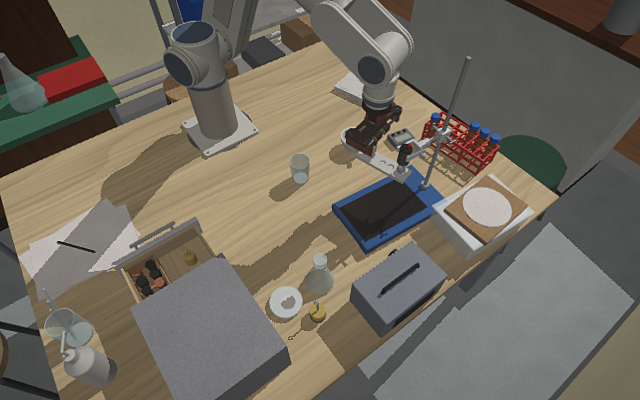

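The picture shows the mat clear, the mass upright in the bay (190,257), the ball under the magnet (400,168) and the bystanders in place.

```bash
python3 -c "
from station import workorder
print(workorder.sign_off())"
```

```text
the job is handed in; nothing more can be done
None
```

The job is handed in at about 31 s. The brass mass stands upright and released in the free drawer bay. The arm is holding the tray with the ball in its pocket under the electromagnet's pole.

**Last checks**
- **Tray:** level, since its edge residuals are constant at about 0.3 px. Ball and tray did not move over the last 0.8 s, with TCP z at 274.0.
- **Ball position:** about (654.4, 266.3) against a magnet axis of about (655, 265), so roughly 1–2 mm off centre. The ball sits about 3 mm to one side in its pocket, and I allowed for this in the final shift.
- **Bystanders:** they look unmoved in the last picture, and no contact showed in the wrist force.

**Less certain**
- **Gap:** I did not see the pole face directly because the magnet's body hides it. The clamp jaws and terminal top put the face at about 214.5–215.5 mm, which gives a gap of about 10–11 mm. The visible body rim is at about 224 mm, which I took as the wider part above the pole. If that rim were the face itself, the gap would be about 19 mm.
- **Cameras:** the two views disagreed by 2–4 mm in places, and up to 8 mm at one cabinet corner.

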